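# Put the mixed-up canister lids back where they fit

### The arm

A 7-joint arm with a two-finger parallel gripper is mounted at the origin on a cart in front of the work surface, level with it; the furniture and walls round the work are solid. World frame = base frame: x ahead of the robot, y to its left, z up, the work surface at z = 0. Lengths are in mm, angles in rad, forces in N, time in s.
With the tool pointing down it reaches from about 425 to 950 mm from the base axis. Payload 4.7 kg.
Tool frame: the origin (TCP) lies on the centre line of the jaws, within the pads' length; the fingertips stand 11 mm ahead of it and the grasp point (between the pads) lies 8 mm behind it; z points along the fingers, y is the line along which they close (so a half turn about z gives the same grasp; the last joint's range is limited). The gripper opens to 85 mm and grips with 20 to 120 N. Pads are 22 mm wide; open, the fingers measure 114 mm over their backs; the gripper's body (76 mm by 85 mm) begins 54 mm behind the grasp point. The pads swing forward as they close: fully open they stand 13 mm farther back than shut.
Start: joints at [-1.2, 0.469, -0.049, 1.532, 0.024, 1.141, -0.082], TCP at [262.695, 621.803, 242.335] pointing down, gripper open.
Joint ranges: [-2.59, 2.59], [-0.33, 1.99], [-1.39, 1.29], [0.1, 2.45], [-1.04, 4.18], [0.21, 1.99], [-2.66, 2.66]. Speed limits (rad/s): [2.57, 2.57, 3.14, 3.14, 3.14, 3.14, 3.14].

### API

Orientations are given as a rotation vector (axis times angle).
In Python, from plant import bot gives the robot as it stands.
- The arm moves only by the shell command python3 -m jog 'ROWS' [FORCE]. ROWS is a JSON object of lists of equal length, an entry for each row: "dp": the shift along the tool's x, y, z in mm, a list of three; "delta_rot": the turn, a rotation vector about the tool's x, y, z in rad, a list of three; "jaw": the finger opening in mm, from 0 to 85.4. In form: {"dp": [[tx, ty, tz], ...], "delta_rot": [[rx, ry, rz], ...], "jaw": [jaw, ...]}. A call has 1 to 10 rows; each row is the pose to reach, as a shift and turn from the pose commanded when the call began, along the tool's axes at that moment; what a row does not reach only later rows make up. A row lasts 1/8 s, in which the tool goes at most 62.5 mm and 10.7 degrees, less where a joint would pass 70% of its speed; a pose out of reach is approached as far as the arm can. A call with a gripper value outside its range is refused whole. The fingers move at their own pace and stop on an object; FORCE is the grip in N (left out, the last holds). Time passes only in rows, so rows that repeat a pose let the fingers close. It gives the time, the measured TCP pose, the force, the opening and the grip force at its end, in the units of the state.
- bot.sense(): the state, without advancing time (a new reading comes with each control period).
- bot.camera(name): name is "scene" or "top" or "wrist"; returns a dict with "img" (480x640x3 uint8, blue, green, red), "depth" (480x640 float32, mm along the optical axis (not along the pixel's ray), 0 where there is no reading), "camera_matrix" (3x3 intrinsics, pixels), "k1" (the pictures are not rectified: a ray, as slopes to the right and down, at radius r is drawn at 1 + k1 r^2 times it, then the intrinsics apply), "origin" and "attitude" of the camera in the world. Camera axes: x right, y down, z forward; pixel columns grow to the right and rows downward; lengths in mm; the calibration is good to about 2 mm. A picture is of the moment at which its call begins.
- bot.job_done(): hands the job in; it is judged then, once.
The state is a dict: "time": time; "qpos": joint angles; "qvel": joint speeds; "joint_efforts": joint torques, N m; "tool_pos": TCP position; "tcp_rot": TCP orientation; "contact_force": force on the tool from outside, world axes, zero at the start; "torque": the same for the moment, N m; "opening": finger opening in mm; "grip_force": force on a finger pad.
Only numpy, scipy, OpenCV 4.12 (cv2) and the standard library are available. Lean on these libraries where they do the work, as an engineer would, in place of code of your own. Each camera call takes 0.05 s, during which the arm holds its last target. There are 200 camera calls.

### The job

The wooden lids of the three white kitchen canisters have been mixed up, so that each lies loose on a canister it does not fit. Put every lid on its own canister, plug down and fully home with its rim flat on the canister's; set a lid aside on the empty board when you need the room. Leave the canisters standing where they are and do not knock the glass, the mug or the salt shaker aside.

Things in the scene. Friction and masses are not known exactly. Their poses are not given: they have to be found in the camera images.
- round_canister: Round white ceramic canister, loose, about 0.8 kg, 90 mm high, outside diameter 120 mm, opening 108 mm across, hollow. Origin: centre of its underside; z up. At the start the oblong lid lies on it.
- square_canister: Square white ceramic canister, loose, about 0.8 kg, 80 mm high, 100 x 100 mm outside, opening 88 x 88 mm, hollow. Origin: centre of its underside; z up, x and y square to its sides. At the start the round lid lies on it.
- oblong_dish: Low oblong white ceramic canister, loose, about 0.8 kg, 60 mm high, 148 mm (its x) by 68 mm (its y) outside, opening 136 x 56 mm, hollow. Origin: centre of its underside; z up. At the start the square lid lies on it.
- round_lid: Round light wood lid, 118 mm across, about 0.16 kg. Flange 10 mm thick; grey plug below it, 12 mm deep, tapering from 102 mm to 96 mm at its lower end. On top a round wooden knob, 30 mm across, upright sides, its top 42 mm above the origin. Origin: centre of the flange's underside, which rests on the rim when home; z up. 
- square_lid: Square light wood lid, 98 x 98 mm, about 0.14 kg. Flange 10 mm thick; grey plug below it, 12 mm deep, tapering from 82 x 82 mm to 76 x 76 mm at its lower end. On top a square wooden knob, 26 x 26 mm, parallel to the lid, its top 42 mm above the origin. Origin: centre of the flange's underside, which rests on the rim when home; z up. x, y along its sides; fits in any quarter turn.
- oblong_lid: Oblong light wood lid, 146 mm (its x) by 66 mm (its y), about 0.14 kg. Flange 10 mm thick; grey plug below it, 12 mm deep, tapering from 130 x 50 mm to 124 x 44 mm at its lower end. On top a wooden bar handle, 70 mm along x and 18 mm thick along y, its top 42 mm above the origin. Origin: centre of the flange's underside, which rests on the rim when home; z up. Fits either way round.
- board: Dark wooden chopping board lying flat and fixed, 160 mm (its x) by 140 mm (its y), 15 mm thick, empty: room to set down any one lid (a lid stands on its plug there, its origin 12 mm above the board's top). Origin: centre of its underside.
- tumbler_glass: Clear drinking glass, loose, 81 mm across, 103 mm high, at the back left. Not to be knocked aside. Origin: centre of its underside.
- mug: White stoneware mug with a handle, loose, 82 x 120 mm, 94 mm high, behind the canisters. Not to be knocked aside. Origin: under it, between cup and handle.
- salt_shaker: Salt shaker, loose, 44 mm across, 90 mm high, at the back right. Not to be knocked aside. Origin: centre of its underside.

How it is judged (in metres and radians):
At the end, for the whole second after the job is handed in: Each lid sits on the canister of its own shape: its flange's underside within 4 mm of the canister's rim height, its centre within 8 mm of the canister's axis, tilted less than 0.06 rad, at rest; the canisters upright (within 0.05 rad) (z of round_lid in the frame of round_canister between 0.086 and 0.094 m and horizontal distance between round_lid and round_canister below 0.008 m and angle between each of round_lid, square_lid, oblong_lid's own z axis and vertical below 0.06 rad and linear speed of each of round_lid, square_lid, oblong_lid below 0.02 m/s and angle between each of round_canister, square_canister, oblong_dish's own z axis and vertical below 0.05 rad and z of square_lid in the frame of square_canister between 0.076 and 0.084 m and horizontal distance between square_lid and square_canister below 0.008 m and z of oblong_lid in the frame of oblong_dish between 0.056 and 0.064 m and horizontal distance between oblong_lid and oblong_dish below 0.008 m); the robot touches nothing.
It fails at once if a canister is pushed more than 40 mm from where it stood (distance of any of round_canister, square_canister, oblong_dish from where it was at the start of the episode above 0.04 m).
It fails at once if the glass, the mug or the salt shaker is moved more than 30 mm (distance of any of tumbler_glass, mug, salt_shaker from where it was at the start of the episode above 0.03 m).
It also fails if it takes over 102 s, if anything falls off the work surface, if the arm or the gripper's body presses on something with over 40 N, if the wrist force passes 120 N, or if a joint passes its speed limit or range.

## Working session

There is one attempt and no reset: what is moved stays moved. The work goes in short steps, Python scripts to look and compute and a shell command to move; the robot and the scene stay as the last step left them, time stands still between calls to the robot, and variables do not carry over. Pictures are saved under pics/ and viewed, at most 14 in all, crops included, and the job is handed in when it is done.

```bash
ls; mkdir -p pics; python3 - <<'E'
from plant import bot
import cv2,pickle
s=bot.sense();print(s)
for n in("top","scene"):
    c=bot.camera(n);pickle.dump(c,open(f"{n}0.pkl","wb"));cv2.imwrite(f"pics/{n}0.png",c["img"])
    print(n,c["camera_matrix"],c["k1"],c["origin"],c["attitude"])
E
```

```text
pics
{'time': 0.0, 'qpos': array([-1.19994828,  0.46943974, -0.04860049,  1.53366179,  0.02408656,
        1.14099504, -0.08231708]), 'qvel': array([-0.00209424,  0.00082846,  0.00087322, -0.00101877,  0.00043318,
       -0.00063554,  0.0011136 ]), 'joint_efforts': array([ 5.47163490e-04, -5.10295165e+01, -4.64087643e-02, -2.37714779e+01,
        1.06840034e-02,  7.47306214e-03, -1.37136919e-05]), 'tool_pos': array([262.47000555, 621.28569582, 241.27616248]), 'tcp_rot': array([-6.23664694e-01, -3.07873068e+00,  2.96973902e-03]), 'contact_force': array([-0.06152138,  0.08414408, -0.0959953 ]), 'torque': array([-0.02656975, -0.00756749,  0.02875411]), 'grip_force': 0.0, 'opening': 85.24521026873397}
top [[532.01610071   0.         312.94476178]
 [  0.         532.01610071 243.43530119]
 [  0.           0.           1.        ]] -0.03506403004974911 [ 299.85220402   32.13271724 1322.9993691 ] [-2.15667787  2.11406933 -0.23619158]
scene [[496.15707624   0.         315.97556276]
 [  0.         496.15707624 236.16500461]
 [  0.           0.           1.        ]] 0.005415788243732498 [ -59.08508001 -539.33922316  666.79953841] [-2.0323045   0.90480629 -0.44969356]
```

View pics/top0.png

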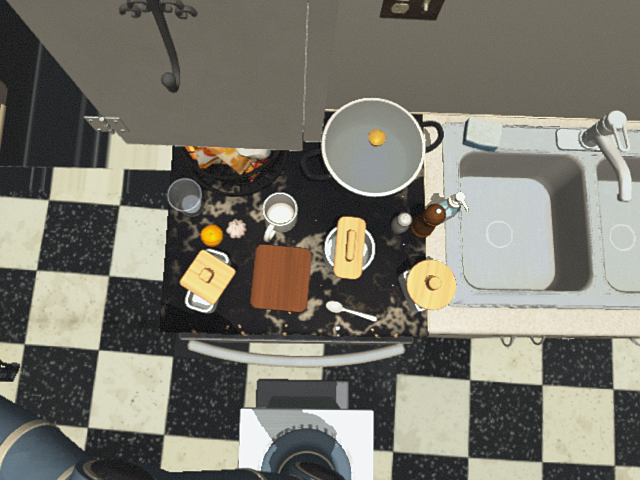

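View pics/scene0.png

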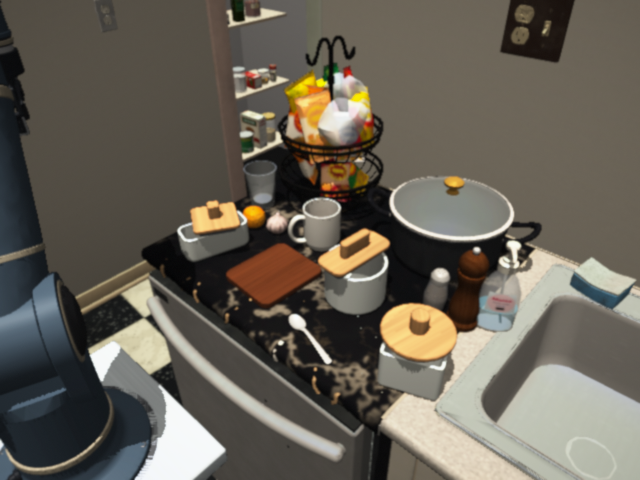

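```bash
cat > h.py <<'E'
import numpy as np,cv2
from scipy.spatial.transform import Rotation as R
def rays(c,uv):
    uv=np.asarray(uv,float).reshape(-1,1,2)
    p=cv2.undistortPoints(uv,c["camera_matrix"],np.array([c["k1"],0,0,0.]))[:,0]
    return np.c_[p,np.ones(len(p))]
def plane(c,uv,z):
    d=R.from_rotvec(c["attitude"]).apply(rays(c,uv)); o=np.asarray(c["origin"])
    return o+d*((z-o[2])/d[:,2])[:,None]
def cloud(c):
    v,u=np.mgrid[:480,:640]; r=rays(c,np.c_[u.ravel(),v.ravel()])*c["depth"].reshape(-1,1)
    P=R.from_rotvec(c["attitude"]).apply(r)+c["origin"]
    P[c["depth"].ravel()==0]=np.nan
    return P.reshape(480,640,3)
def hsv(c): return cv2.cvtColor(c["img"],cv2.COLOR_BGR2HSV)
def rect(P):
    r=cv2.minAreaRect(P[:,:2].astype(np.float32)); return np.round(r[0],1),np.round(r[1],1),round(r[2],1)
E
cat > m.py <<'E'
from h import *;import pickle,sys
c=pickle.load(open(sys.argv[1],"rb"));P=cloud(c);H=hsv(c)
wood=(H[...,0]>8)&(H[...,0]<24)&(H[...,1]>60)&(H[...,2]>130)
for n,(u,v) in dict(sq=(208,277),ob=(349,248),rd=(431,284)).items():
    m=np.zeros((480,640),bool);m[v-36:v+36,u-36:u+36]=1;m&=wood
    Q=P[m];Q=Q[np.isfinite(Q[:,2])&(Q[:,2]>40)]
    print(n,len(Q),np.histogram(Q[:,2],np.arange(60,160,8)))
    top=np.percentile(Q[:,2],99);k=Q[Q[:,2]>top-8];f=Q[abs(Q[:,2]-np.median(Q[:,2]))<6]
    print(" knob",k.mean(0).round(1),rect(k)," flange z",np.median(Q[:,2]).round(1),rect(f))
    A=np.c_[f[:,:2]-f[:,:2].mean(0),np.ones(len(f))];print(" slope",np.linalg.lstsq(A,f[:,2],rcond=None)[0].round(3))
for n,(u,v) in dict(board=(281,278)).items():
    m=np.zeros((480,640),bool);m[v-45:v+45,u-40:u+40]=1;m&=(H[...,2]>50)&(H[...,1]>100)&((H[...,0]<9)|(H[...,0]>172))
    m=cv2.morphologyEx(m.astype(np.uint8),cv2.MORPH_OPEN,np.ones((5,5)))
    uv=np.argwhere(m)[:,::-1];Q=plane(c,uv,15);print(n,rect(Q),np.nanmedian(P[m>0][:,2]))
E
python3 m.py top0.pkl
python3 - <<'E'
import sys;sys.path.insert(0,'.')
import pickle,cv2
c=pickle.load(open('top0.pkl','rb'));cv2.imwrite('pics/topz.png',cv2.resize(c['img'][170:350,150:480],None,fx=2.4,fy=2.4,interpolation=cv2.INTER_CUBIC))
E
```

```text
sq 1096 (array([  2,   9, 781, 193,   5,   3,  70,  13,   0,   0,   0,   0]), array([ 60,  68,  76,  84,  92, 100, 108, 116, 124, 132, 140, 148, 156]))
 knob [453.2 240.9 113.3] (array([454.3, 241.2]), array([25.9, 25.1]), 58.0)  flange z 82.1 (array([454.5, 241.4]), array([98.2, 98. ]), 58.8)
 slope [ 6.0000e-03 -0.0000e+00  8.1864e+01]
ob 1379 (array([   0,    0,    0,    1,    0,   93, 1029,   46,    9,   24,  173,
          2]), array([ 60,  68,  76,  84,  92, 100, 108, 116, 124, 132, 140, 148, 156]))
 knob [527.7 -86.9 142.8] (array([526.8, -87.4]), array([17.3, 68.7]), 85.2)  flange z 112.0 (array([527.3, -87.4]), array([ 65.5, 146.5]), 85.1)
 slope [-1.00000e-03  3.00000e-03  1.11501e+02]
rd 1388 (array([  0,   0,   0,   0, 373, 887,   9,   0,  45,  74,   0,   0]), array([ 60,  68,  76,  84,  92, 100, 108, 116, 124, 132, 140, 148, 156]))
 knob [ 444.4 -280.   132.8] (array([ 444.3, -280.5]), array([27.5, 26.8]), 0.0)  flange z 101.5 (array([ 444.8, -278.9]), array([116.5, 115.3]), 89.1)
 slope [ 2.00000e-03 -0.00000e+00  1.01323e+02]Traceback (most recent call last):
  File "m
[... 308 characters left out ...]
         ~~~~^^^^^^
  File "h.py", line 5, in rays
    p=cv2.undistortPoints(uv,c["camera_matrix"],np.array([c["k1"],0,0,0.]))[:,0]
      ~~~~~~~~~~~~~~~~~~~^^^^^^^^^^^^^^^^^^^^^^^^^^^^^^^^^^^^^^^^^^^^^^^^^^
cv2.error: OpenCV(4.12.0) /io/opencv/modules/calib3d/src/undistort.dispatch.cpp:347: error: (-215:Assertion failed) CV_IS_MAT(_src) && CV_IS_MAT(_dst) && (_src->rows == 1 || _src->cols == 1) && (_dst->rows == 1 || _dst->cols == 1) && _src->cols + _src->rows - 1 == _dst->rows + _dst->cols - 1 && (CV_MAT_TYPE(_src->type) == CV_32FC2 || CV_MAT_TYPE(_src->type) == CV_64FC2) && (CV_MAT_TYPE(_dst->type) == CV_32FC2 || CV_MAT_TYPE(_dst->type) == CV_64FC2) in function 'cvUndistortPointsInternal'
```

View pics/topz.png

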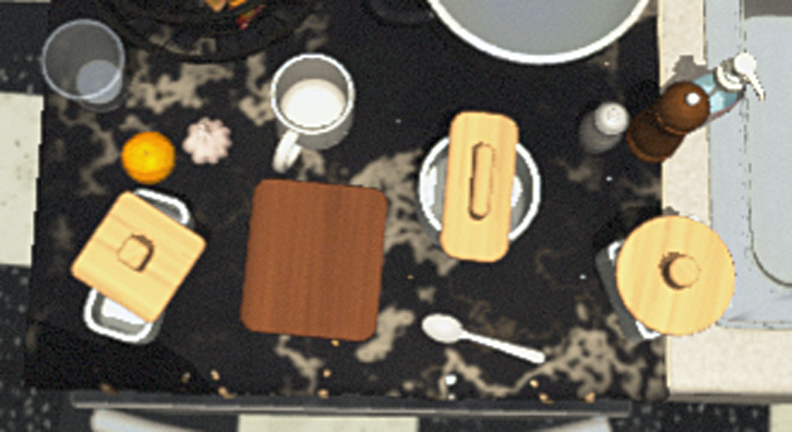

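```bash
cat >> h.py <<'E'
def go(bot,x,y,z,a=None,mod=180):
    """a: world direction (deg) of the tool's y; prints dp and delta_rot from the measured pose"""
    s=bot.sense();p=s["tool_pos"];T=R.from_rotvec(s["tcp_rot"]);M=T.as_matrix()
    cur=np.degrees(np.arctan2(M[1,1],M[0,1]))
    if a is None:a=cur
    a=cur+(a-cur+mod/2)%mod-mod/2
    yy=np.array([np.cos(np.radians(a)),np.sin(np.radians(a)),0]);zz=np.array([0,0,-1.])
    G=R.from_matrix(np.c_[np.cross(yy,zz),yy,zz])
    print("yaw",cur.round(1),"->",a.round(1),"q7",s["qpos"][6].round(2),"dp",T.inv().apply(np.array([x,y,z])-p).round(1),"drot",(T.inv()*G).as_rotvec().round(3))
E
sed -i 's/(H\[...,0\]<9)/(H[...,0]<13)/; s/H\[...,2\]>50/H[...,2]>40/' m.py; python3 m.py top0.pkl | tail -1
python3 -c "
from h import *;from plant import bot
go(bot,454,241.2,200,58.5);go(bot,454,241.2,200,-31.5)"
```

```text
board (array([464.1,  72. ]), array([141. , 159.9]), 86.0) 14.761798581610833
yaw 67.1 -> 58.5 q7 -0.08 dp [-324.3 -275.5   41.9] drot [-0.002  0.     0.15 ]
yaw 67.1 -> 148.5 q7 -0.08 dp [-324.3 -275.5   41.9] drot [-2.000e-03 -1.000e-03 -1.421e+00]
```

```bash
python3 -m jog '{"dp":[[-48,-41,6],[-96,-82,12],[-144,-123,18],[-192,-164,24],[-240,-205,30],[-288,-245,36],[-324,-275,42],[-324.3,-275.5,42]],"delta_rot":[[0,0,0.05],[0,0,0.1],[0,0,0.15],[0,0,0.15],[0,0,0.15],[0,0,0.15],[0,0,0.15],[0,0,0.15]],"jaw":[60,60,60,60,60,60,60,60]}' 40
python3 -c "
from h import *;from plant import bot
go(bot,454,241.2,96,58.5)
import pickle
for n in ('top','wrist'):
  c=bot.camera(n);pickle.dump(c,open(n+'1.pkl','wb'));cv2.imwrite('pics/'+n+'1.png',c['img'])"
```

```text
time: 1.1
tool_pos: [455.7, 236.8, 199.7]
tcp_rot: [0.866, 3.02, -0.004]
contact_force: [-0.6, 1.1, -0.2]
opening: 59.4
grip_force: 0.0
yaw 58.0 -> 58.5 q7 0.49 dp [  3.9   3.  103.7] drot [-0.002  0.001 -0.009]
```

View pics/wrist1.png

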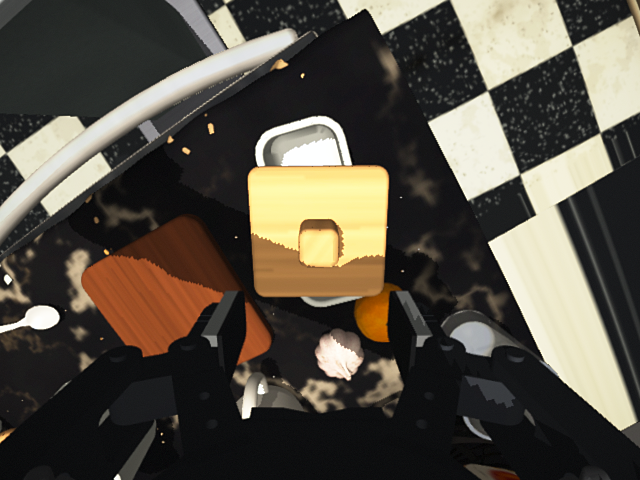

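```bash
python3 -c "
from h import *;from plant import bot;import pickle
c=pickle.load(open('wrist1.pkl','rb'));P=cloud(c);Q=P[225:290,290:350].reshape(-1,3);k=Q[Q[:,2]>107];print(k.mean(0),rect(k))
F=P[160:300,240:395].reshape(-1,3);F=F[abs(F[:,2]-82)<5];print(rect(F))
go(bot,454,241.2,96,58.5)
"
```

```text
[452.48429205 242.07301884 113.76469941] (array([453.3, 241.3]), array([25.6, 25.2]), 58.9)
(array([453.6, 241.4]), array([98.6, 97.8]), 58.8)
yaw 58.4 -> 58.5 q7 0.49 dp [ -0.3  -0.4 104.1] drot [-0.    -0.001 -0.001]
```

```bash
python3 -m jog '{"dp":[[-0.3,-0.4,40],[-0.3,-0.4,80],[-0.3,-0.4,104],[-0.3,-0.4,104],[-0.3,-0.4,104],[-0.3,-0.4,104],[-0.3,-0.4,104],[-0.3,-0.4,104]],"delta_rot":[[0,0,0],[0,0,0],[0,0,0],[0,0,0],[0,0,0],[0,0,0],[0,0,0],[0,0,0]],"jaw":[60,60,60,60,20,20,20,20]}' 40
python3 -m jog '{"dp":[[0,0,-10],[0,0,-30],[0,0,-60],[0,0,-60]],"delta_rot":[[0,0,0],[0,0,0],[0,0,0],[0,0,0]],"jaw":[20,20,20,20]}' 40
python3 -c "
from h import *;from plant import bot
go(bot,464,72,150,86);go(bot,464,72,150)"
```

```text
time: 2.2
tool_pos: [454.9, 242.2, 97.7]
tcp_rot: [0.852, 3.022, 0.004]
contact_force: [0.3, 0.8, 6.3]
opening: 25.1
grip_force: 40.4
time: 2.7
tool_pos: [455.6, 241.8, 158.5]
tcp_rot: [0.852, 3.02, 0.006]
contact_force: [0.7, 0.5, -1.9]
opening: 25.0
grip_force: 39.6
yaw 58.5 -> 86.0 q7 0.5 dp [ -96.  -140.4    8. ] drot [ 0.004  0.003 -0.48 ]
yaw 58.5 -> 58.5 q7 0.5 dp [ -96.  -140.4    8. ] drot [ 0.005  0.002 -0.   ]
```

```bash
python3 -m jog '{"dp":[[-25,-35,3],[-50,-75,6],[-80,-115,8],[-100,-138,8],[-100,-138,8],[-100,-138,8]],"delta_rot":[[0,0,-0.12],[0,0,-0.25],[0,0,-0.36],[0,0,-0.48],[0,0,-0.48],[0,0,-0.48]],"jaw":[20,20,20,20,20,20]}'
python3 -c "
from h import *;from plant import bot
go(bot,459,72,54,86)
import pickle
for n in ('top','wrist'):
  c=bot.camera(n);pickle.dump(c,open(n+'2.pkl','wb'));cv2.imwrite('pics/'+n+'2.png',c['img'])"
```

```text
time: 3.45
tool_pos: [466.9, 72.0, 147.7]
tcp_rot: [-0.11, -3.138, -0.0]
contact_force: [-0.2, 0.2, -1.5]
opening: 24.9
grip_force: 39.8
yaw 86.0 -> 86.0 q7 1.3 dp [ 7.7 -0.5 93.7] drot [ 0.    -0.001 -0.   ]
```

View pics/top2.png

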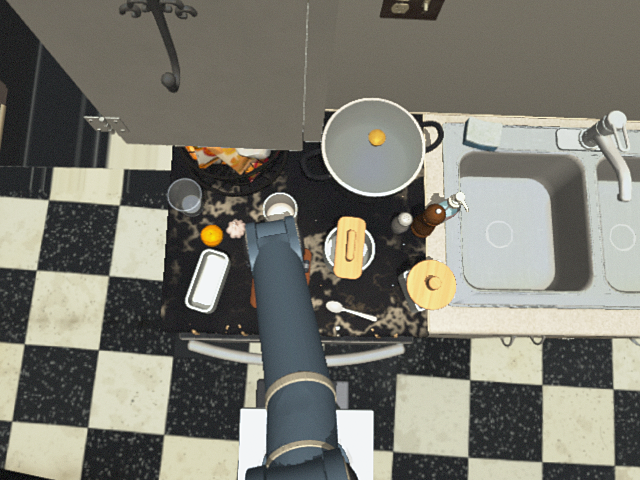

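```bash
python3 -m jog '{"dp":[[7.7,-0.5,40],[7.7,-0.5,75],[7.7,-0.5,92],[7.7,-0.5,96],[7.7,-0.5,96],[7.7,-0.5,96]],"delta_rot":[[0,0,0],[0,0,0],[0,0,0],[0,0,0],[0,0,0],[0,0,0]],"jaw":[20,20,20,20,20,20]}'
cat > can.py <<'E'
from h import *
def can(c,u,v,w,rim):
    "white canister rim by colour and rim height near pixel u,v"
    P=cloud(c);H=hsv(c);m=np.zeros((480,640),bool);m[max(0,v-w):v+w,max(0,u-w):u+w]=1
    m&=(H[...,1]<60)&(H[...,2]>90)&(abs(P[...,2]-rim)<7)
    m=m.astype(np.uint8)
    n,l,st,_=cv2.connectedComponentsWithStats(m,connectivity=8);k=1+st[1:,4].argmax()
    uv=np.argwhere(l==k)[:,::-1];Q=plane(c,uv.astype(float),rim);print(len(Q),"rim z",np.median(P[l==k][:,2]).round(1),rect(Q),"circ",np.round(cv2.minEnclosingCircle(Q[:,:2].astype(np.float32)),1) if 0 else cv2.minEnclosingCircle(Q[:,:2].astype(np.float32)))
    return Q
E
python3 -c "
from can import *;import pickle
can(pickle.load(open('top2.pkl','rb')),207,281,40,60)"
```

```text
time: 4.3
tool_pos: [459.1, 72.6, 52.7]
tcp_rot: [-0.107, -3.139, -0.001]
contact_force: [-3.0, 0.9, 5.6]
opening: 25.1
grip_force: 40.7
452 rim z 59.1 (array([448.6, 245.4]), array([ 69.3, 148.1]), 74.3) circ ((448.3846740722656, 245.0108184814453), 75.45230102539062)
```

```bash
python3 -m jog '{"dp":[[0,0,0],[0,0,0],[0,0,0],[0,0,-50],[0,0,-110],[0,0,-150],[0,0,-150]],"delta_rot":[[0,0,0],[0,0,0],[0,0,0],[0,0,0],[0,0,0],[0,0,0],[0,0,0]],"jaw":[60,60,60,60,60,60,60]}'
python3 -c "
from h import *;from plant import bot
go(bot,527,-87.3,205,85.1)
go(bot,527,-87.3,205,-4.9)
"
```

```text
time: 5.18
tool_pos: [461.9, 71.8, 205.5]
tcp_rot: [0.11, 3.132, 0.004]
contact_force: [0.2, 0.2, -0.9]
opening: 59.9
grip_force: 0.0
yaw 86.0 -> 85.1 q7 1.28 dp [ -76.1 -154.2    0.6] drot [0.003 0.007 0.016]
yaw 86.0 -> 175.1 q7 1.28 dp [ -76.1 -154.2    0.6] drot [-0.004  0.008 -1.555]
```

```bash
python3 -m jog '{"dp":[[-25,-51,0],[-50,-102,0],[-76,-154,0],[-76,-154,0],[-76,-154,0],[-76,-154,0]],"delta_rot":[[0,0,0.016],[0,0,0.016],[0,0,0.016],[0,0,0.016],[0,0,0.016],[0,0,0.016]],"jaw":[60,60,60,60,60,60]}'
python3 -c "
from h import *;from plant import bot
import pickle
c=bot.camera('wrist');pickle.dump(c,open('wrist3.pkl','wb'))
H=hsv(c);P=cloud(c);w=(H[...,0]>8)&(H[...,0]<24)&(H[...,1]>60)&(H[...,2]>90)
k=P[w&(abs(P[...,2]-144)<4)];print(k.mean(0),rect(k));f=P[w&(abs(P[...,2]-112)<4)];print(rect(f))
go(bot,527,-87.3,127,85.1)"
```

```text
time: 5.92
tool_pos: [524.2, -85.9, 201.6]
tcp_rot: [-0.131, -3.137, -0.001]
contact_force: [0.2, -0.7, -0.3]
opening: 59.9
grip_force: 0.0
[526.24569327 -88.74218991 143.98726546] (array([525.9, -89. ]), array([17.9, 68.5]), 85.1)
(array([ 516.7, -170.5]), array([232.9, 145.8]), 83.4)
yaw 85.2 -> 85.1 q7 1.64 dp [-2.9 -1.2 74.8] drot [ 0.001 -0.001  0.002]
```

```bash
python3 -m jog '{"dp":[[-2.4,-1.9,35],[-2.4,-1.9,65],[-2.4,-1.9,75],[-2.4,-1.9,75],[-2.4,-1.9,75],[-2.4,-1.9,75],[-2.4,-1.9,75],[-2.4,-1.9,75],[-2.4,-1.9,75]],"delta_rot":[[0,0,0],[0,0,0],[0,0,0],[0,0,0],[0,0,0],[0,0,0],[0,0,0],[0,0,0],[0,0,0]],"jaw":[60,60,60,60,12,12,12,12,12]}' 40
python3 -m jog '{"dp":[[0,0,-10],[0,0,-30],[0,0,-70],[0,0,-70]],"delta_rot":[[0,0,0],[0,0,0],[0,0,0],[0,0,0]],"jaw":[12,12,12,12]}' 40
python3 -c "
from h import *;from plant import bot
go(bot,448.5,245.3,180,74.3)"
```

```text
time: 7.1
tool_pos: [527.6, -89.7, 128.3]
tcp_rot: [0.135, 3.137, 0.0]
contact_force: [-0.1, 0.9, 6.2]
opening: 17.1
grip_force: 41.1
time: 7.6
tool_pos: [528.9, -90.0, 200.4]
tcp_rot: [0.135, 3.132, -0.0]
contact_force: [-0.4, -0.4, -2.0]
opening: 17.0
grip_force: 40.3
yaw 85.1 -> 74.3 q7 1.65 dp [109.  327.2  19.7] drot [0.001 0.006 0.188]
```

```bash
python3 -m jog '{"dp":[[17,50,0],[35,105,0],[53,160,0],[72,215,5],[90,270,12],[109,327,20],[109,327,20],[109,327,20],[109,327,20]],"delta_rot":[[0,0,0.03],[0,0,0.06],[0,0,0.1],[0,0,0.15],[0,0,0.188],[0,0,0.188],[0,0,0.188],[0,0,0.188],[0,0,0.188]],"jaw":[12,12,12,12,12,12,12,12,12]}'
python3 -c "
from can import *;from plant import bot
import pickle
c=bot.camera('wrist');pickle.dump(c,open('wrist4.pkl','wb'));cv2.imwrite('pics/wrist4.png',c['img'])
t=bot.camera('top');pickle.dump(t,open('top4.pkl','wb'))
H=hsv(c);P=cloud(c);z=bot.sense()['tool_pos'][2]-26.3
w=(H[...,0]>8)&(H[...,0]<24)&(H[...,1]>60)&(H[...,2]>90);w[330:]=0
f=P[w&(abs(P[...,2]-z-10)<5)];print(z,rect(f))
can(t,349,248,40,90)
go(bot,448.5,245.3,110,74.3)"
```

```text
time: 8.72
tool_pos: [446.8, 243.7, 177.1]
tcp_rot: [-0.433, -3.111, 0.001]
contact_force: [0.0, -0.7, -0.8]
opening: 17.3
grip_force: 40.2
151.05158235711937 (array([418.8, 251.5]), array([66. , 89.4]), 74.2)
396 rim z 88.5 (array([528.1, -88.8]), array([117.2, 117.6]), 45.7) circ ((528.2360229492188, -88.99958038330078), 59.97238540649414)
yaw 74.1 -> 74.3 q7 0.73 dp [-1.1  1.7 67.4] drot [-0.     0.    -0.003]
```

View pics/wrist4.png

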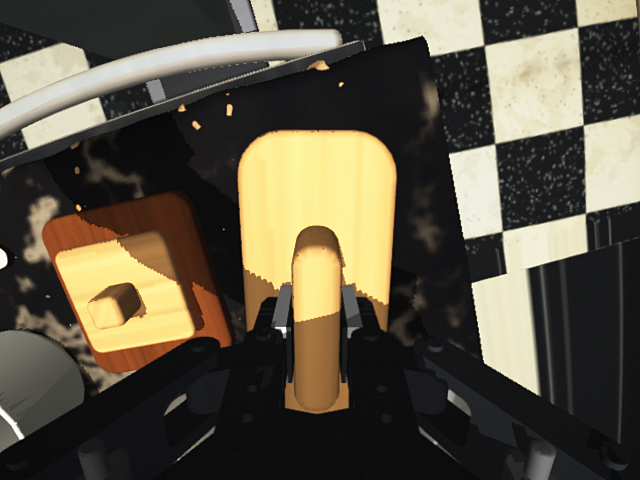

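```bash
python3 -m jog '{"dp":[[-0.4,1.8,20],[-0.4,1.8,45],[-0.4,1.8,67],[-0.4,1.8,72],[-0.4,1.8,77],[-0.4,1.8,80]],"delta_rot":[[0,0,0],[0,0,0],[0,0,0],[0,0,0],[0,0,0],[0,0,0]],"jaw":[12,12,12,12,12,12]}'
python3 -m jog '{"dp":[[0,0,3],[0,0,6],[0,0,9],[0,0,10],[0,0,10]],"delta_rot":[[0,0,0],[0,0,0],[0,0,0],[0,0,0],[0,0,0]],"jaw":[12,12,12,12,12]}'
python3 -c "
from h import *;from plant import bot
go(bot,449.3,245.2,86.3,74.3)"
```

```text
time: 9.57
tool_pos: [447.8, 247.3, 97.8]
tcp_rot: [0.429, 3.111, 0.001]
contact_force: [0.1, 0.0, -0.6]
opening: 17.0
grip_force: 40.2
time: 10.2
tool_pos: [447.3, 247.2, 87.2]
tcp_rot: [-0.429, -3.112, -0.0]
contact_force: [0.4, 0.0, -1.1]
opening: 16.8
grip_force: 40.2
yaw 74.3 -> 74.3 q7 0.74 dp [-2.5 -1.4  0.9] drot [ 0. -0.  0.]
```

```bash
python3 -m jog '{"dp":[[-1.2,-0.8,1],[-1.2,-0.8,2],[-1.2,-0.8,2.5],[-1.2,-0.8,2.5]],"delta_rot":[[0,0,0],[0,0,0],[0,0,0],[0,0,0]],"jaw":[12,12,12,12]}'
python3 -m jog '{"dp":[[0,0,0],[0,0,0],[0,0,0],[0,0,-40],[0,0,-95],[0,0,-125],[0,0,-125]],"delta_rot":[[0,0,0],[0,0,0],[0,0,0],[0,0,0],[0,0,0],[0,0,0],[0,0,0]],"jaw":[60,60,60,60,60,60,60]}'
python3 -c "
from h import *;from plant import bot
import pickle
c=bot.camera('wrist')
H=hsv(c);P=cloud(c)
w=(H[...,0]>8)&(H[...,0]<24)&(H[...,1]>60)&(H[...,2]>90)
Q=P[w&(np.hypot(P[...,0]-448,P[...,1]-245)<90)];f=Q[abs(Q[:,2]-70)<6];print(len(f),rect(f),np.median(f[:,2]))
A=np.c_[f[:,:2]-f[:,:2].mean(0),np.ones(len(f))];print(np.linalg.lstsq(A,f[:,2],rcond=None)[0].round(3))
go(bot,444.4,-279.7,205)"
```

```text
time: 10.7
tool_pos: [448.5, 246.0, 86.0]
tcp_rot: [0.429, 3.112, 0.001]
contact_force: [-2.0, -1.5, 8.7]
opening: 17.1
grip_force: 41.6
time: 11.58
tool_pos: [449.5, 246.9, 212.2]
tcp_rot: [0.428, 3.108, 0.006]
contact_force: [0.5, -0.8, -0.0]
opening: 60.1
grip_force: 0.0
4673 (array([446.9, 246.5]), array([ 66.2, 145.3]), 74.2) 70.1201240312069
[ 5.0000e-03 -1.0000e-03  7.0061e+01]
yaw 74.3 -> 74.3 q7 0.73 dp [-138.3 -507.5    4.8] drot [ 0.001  0.001 -0.   ]
```

```bash
python3 -m jog '{"dp":[[-15,-56,0],[-30,-112,0],[-46,-168,0],[-61,-224,0],[-77,-281,0],[-92,-338,0],[-108,-395,0],[-123,-452,5],[-138,-507,5],[-138,-507,5]],"delta_rot":[[0,0,0],[0,0,0],[0,0,0],[0,0,0],[0,0,0],[0,0,0],[0,0,0],[0,0,0],[0,0,0],[0,0,0]],"jaw":[60,60,60,60,60,60,60,60,60,60]}'
python3 -m jog '{"dp":[[0,0,0],[0,0,0]],"delta_rot":[[0,0,0],[0,0,0]],"jaw":[60,60]}'
python3 -c "
from h import *;from plant import bot
c=bot.camera('wrist')
H=hsv(c);P=cloud(c)
w=(H[...,0]>8)&(H[...,0]<24)&(H[...,1]>60)&(H[...,2]>90)
Q=P[w&(np.hypot(P[...,0]-445,P[...,1]+280)<90)];f=Q[abs(Q[:,2]-134)<5];print(len(f),rect(f),np.median(f[:,2]),f.mean(0))
f=Q[abs(Q[:,2]-102)<5];print(cv2.minEnclosingCircle(f[:,:2].astype(np.float32)))
go(bot,444.4,-279.7,117.5)"
```

```text
time: 12.88
tool_pos: [441.7, -283.9, 203.1]
tcp_rot: [-0.442, -3.107, 0.004]
contact_force: [0.3, 0.4, 0.2]
opening: 59.9
grip_force: 0.0
time: 13.12
tool_pos: [444.1, -277.4, 204.0]
tcp_rot: [-0.424, -3.111, -0.002]
contact_force: [-0.1, 0.9, 0.4]
opening: 60.5
grip_force: 0.0
1030 (array([ 444.2, -282.1]), array([29.6, 28.5]), 88.0) 133.80543341236842 [ 442.12612857 -279.57773875  133.47114546]
((444.54180908203125, -281.9064025878906), 58.857017517089844)
yaw 74.5 -> 74.5 q7 1.92 dp [-0.9 -2.1 86.8] drot [ 0.001 -0.001  0.   ]
```

```bash
python3 -m jog '{"dp":[[-1,-3.3,35],[-1,-3.3,70],[-1,-3.3,86],[-1,-3.3,86],[-1,-3.3,86],[-1,-3.3,86],[-1,-3.3,86],[-1,-3.3,86],[-1,-3.3,86]],"delta_rot":[[0,0,0],[0,0,0],[0,0,0],[0,0,0],[0,0,0],[0,0,0],[0,0,0],[0,0,0],[0,0,0]],"jaw":[60,60,60,60,24,24,24,24,24]}' 40
python3 -m jog '{"dp":[[0,0,-10],[0,0,-30],[0,0,-70],[0,0,-70]],"delta_rot":[[0,0,0],[0,0,0],[0,0,0],[0,0,0]],"jaw":[24,24,24,24]}' 40
python3 -c "
from h import *;from plant import bot
go(bot,528.2,-89,190)"
```

```text
time: 14.3
tool_pos: [445.0, -283.2, 120.2]
tcp_rot: [0.428, 3.11, -0.0]
contact_force: [-0.7, 1.3, 6.9]
opening: 28.5
grip_force: 39.7
time: 14.8
tool_pos: [445.6, -284.0, 191.8]
tcp_rot: [0.428, 3.106, -0.003]
contact_force: [-0.8, 0.2, -2.4]
opening: 28.3
grip_force: 40.0
yaw 74.3 -> 74.3 q7 1.94 dp [-26.7 210.1   1.8] drot [-0.001  0.007  0.   ]
```

```bash
python3 -m jog '{"dp":[[-7,53,0],[-14,106,0],[-20,160,0],[-27,210,0],[-27,210,0],[-27,210,0],[-27,210,0]],"delta_rot":[[0,0,0],[0,0,0],[0,0,0],[0,0,0],[0,0,0],[0,0,0],[0,0,0]],"jaw":[24,24,24,24,24,24,24]}'
python3 -c "
from can import *;from plant import bot;import pickle
c=bot.camera('wrist');t=bot.camera('top');pickle.dump(t,open('top5.pkl','wb'));cv2.imwrite('pics/top5.png',t['img'])
H=hsv(c);P=cloud(c);z=bot.sense()['tool_pos'][2]-27.5
w=(H[...,0]>8)&(H[...,0]<24)&(H[...,1]>60)&(H[...,2]>90)
m=(w&(abs(P[...,2]-z-10)<6)).astype(np.uint8);n,l,st,_=cv2.connectedComponentsWithStats(m);f=P[l==1+st[1:,4].argmax()]
A=np.c_[2*f[:,:2],np.ones(len(f))]
h=cv2.convexHull(f[:,:2].astype(np.float32));print(z,np.median(f[:,2]),rect(f),h[:,0].round(0).tolist())
can(t,431,284,45,80)
go(bot,528.2,-89,117)"
```

```text
time: 15.68
tool_pos: [525.9, -89.5, 188.4]
tcp_rot: [-0.433, -3.111, 0.001]
contact_force: [0.3, -0.7, -2.0]
opening: 28.3
grip_force: 40.1
161.17649833485672 170.68114879647112 (array([509.7, -85.2]), array([116.8,  85.1]), 74.4) [[565.0, -47.0], [564.0, -47.0], [558.0, -41.0], [552.0, -38.0], [541.0, -33.0], [536.0, -32.0], [534.0, -32.0], [524.0, -31.0], [510.0, -33.0], [509.0, -33.0], [508.0, -34.0], [497.0, -38.0], [497.0, -39.0], [496.0, -39.0], [495.0, -39.0], [495.0, -40.0], [484.0, -48.0], [483.0, -49.0], [483.0, -50.0], [476.0, -58.0], [470.0, -70.0], [469.0, -74.0], [468.0, -75.0], [468.0, -76.0], [467.0, -81.0], [466.0, -90.0], [467.0, -93.0], [469.0, -104.0], [469.0, -105.0], [469.0, -106.0], [472.0, -114.0], [474.0, -117.0], [474.0, -119.0], [475.0, -120.0], [484.0, -131.0], [494.0, -139.0], [498.0, -141.0], [499.0, -142.0], [511.0, -146.0], [518.0, -147.0], [526.0, -148.0], [536.0, -147.0], [537.0, -146.0], [537.0, -145.0]]
410 rim z 78.9 (array([ 445.8, -279.6]), array([ 99.9, 101.4]), 21.0) circ ((445.84002685546875, -279.67205810546875), 66.54896545410156)
yaw 74.2 -> 74.2 q7 1.51 dp [-1.8  0.8 71.7] drot [-0. -0. -0.]
```

View pics/top5.png

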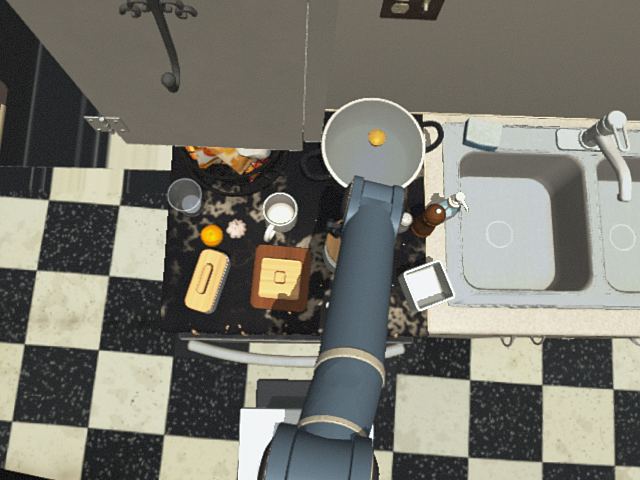

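```bash
python3 -m jog '{"dp":[[-2.6,1,20],[-2.6,1,40],[-2.6,1,52],[-2.6,1,58],[-2.6,1,64],[-2.6,1,69],[-2.6,1,70]],"delta_rot":[[0,0,0],[0,0,0],[0,0,0],[0,0,0],[0,0,0],[0,0,0],[0,0,0]],"jaw":[24,24,24,24,24,24,24]}'
python3 -c "
from h import *;from plant import bot
go(bot,529,-89,116)"
```

```text
time: 16.65
tool_pos: [529.8, -88.8, 119.1]
tcp_rot: [0.43, 3.111, -0.002]
contact_force: [-0.8, -3.5, 0.1]
opening: 28.1
grip_force: 40.4
yaw 74.3 -> 74.3 q7 1.56 dp [ 0.7 -0.4  3.1] drot [-0.001  0.001  0.   ]
```

```bash
python3 -m jog '{"dp":[[0.5,-0.5,1],[0.5,-0.5,3],[0.5,-0.5,4],[0.5,-0.5,4]],"delta_rot":[[0,0,0],[0,0,0],[0,0,0],[0,0,0]],"jaw":[24,24,24,24]}'
python3 -m jog '{"dp":[[0,0,0],[0,0,0]],"delta_rot":[[0,0,0],[0,0,0]],"jaw":[24,24]}'
```

```text
time: 17.15
tool_pos: [529.6, -89.0, 117.9]
tcp_rot: [0.43, 3.11, 0.001]
contact_force: [-7.0, -2.8, 21.4]
opening: 28.4
grip_force: 42.7
time: 17.4
tool_pos: [529.6, -89.0, 117.9]
tcp_rot: [0.43, 3.11, 0.001]
contact_force: [-7.5, -2.8, 20.3]
opening: 28.6
grip_force: 42.6
```

Seated by force; release, rise and check.

```bash
python3 -m jog '{"dp":[[0,0,-2],[0,0,-2],[0,0,-2],[0,0,-40],[0,0,-85],[0,0,-90],[0,0,-90]],"delta_rot":[[0,0,0],[0,0,0],[0,0,0],[0,0,0],[0,0,0],[0,0,0],[0,0,0]],"jaw":[60,60,60,60,60,60,60]}'
cat > chk.py <<'E'
from can import *;from plant import bot;import sys
x,y,z=map(float,sys.argv[1:4])
c=bot.camera('wrist');H=hsv(c);P=cloud(c)
w=(H[...,0]>8)&(H[...,0]<24)&(H[...,1]>60)&(H[...,2]>90)
Q=P[w&(np.hypot(P[...,0]-x,P[...,1]-y)<90)]
for zz in(z,z+32):
    f=Q[abs(Q[:,2]-zz)<6]
    if len(f)<9: print('none',zz);continue
    print(len(f),rect(f),np.median(f[:,2]),cv2.minEnclosingCircle(f[:,:2].astype(np.float32)))
    A=np.c_[f[:,:2]-f[:,:2].mean(0),np.ones(len(f))];print(np.linalg.lstsq(A,f[:,2],rcond=None)[0].round(3))
E
python3 chk.py 528 -89 100
python3 -c "
from h import *;from plant import bot
go(bot,459,72,205,86)"
```

```text
time: 18.27
tool_pos: [528.8, -87.6, 204.5]
tcp_rot: [-0.428, -3.112, -0.001]
contact_force: [0.1, -0.1, -0.8]
opening: 60.0
grip_force: 0.0
12384 (array([528.8, -89.1]), array([115.8, 116. ]), 38.0) 100.43494140776609 ((528.9697265625, -89.15151977539062), 59.00386428833008)
[3.0000e-03 4.0000e-03 1.0042e+02]
1072 (array([529. , -89.2]), array([29.7, 28.4]), 44.9) 131.84727574558167 ((528.9906005859375, -88.78472900390625), 15.215060234069824)
[5.7000e-02 4.3000e-02 1.3158e+02]
yaw 74.3 -> 86.0 q7 1.51 dp [109.8 135.   -1.1] drot [ 0.    -0.002 -0.204]
```

```bash
python3 -c "
from h import *;from plant import bot
go(bot,459,72,205,-4,360)"
python3 -m jog '{"dp":[[27,34,0],[55,68,0],[82,101,0],[110,135,0],[110,135,0],[110,135,0],[110,135,0],[110,135,0],[110,135,0],[110,135,0]],"delta_rot":[[0,0,0.17],[0,0,0.34],[0,0,0.51],[0,0,0.68],[0,0,0.85],[0,0,1.02],[0,0,1.19],[0,0,1.36],[0,0,1.366],[0,0,1.366]],"jaw":[60,60,60,60,60,60,60,60,60,60]}'
python3 -m jog '{"dp":[[0,0,0],[0,0,0]],"delta_rot":[[0,0,0],[0,0,0]],"jaw":[60,60]}'
python3 chk.py 459 72 37
python3 -c "
from h import *;from plant import bot
go(bot,459,72,52.5,-4,360)"
```

```text
yaw 74.3 -> -4.0 q7 1.51 dp [109.8 135.   -1.1] drot [-1.000e-03 -2.000e-03  1.367e+00]
time: 19.58
tool_pos: [459.1, 71.7, 204.0]
tcp_rot: [-2.294, -2.146, 0.002]
contact_force: [0.3, 0.6, -0.6]
opening: 59.9
grip_force: 0.0
time: 19.82
tool_pos: [459.6, 71.7, 204.7]
tcp_rot: [-2.296, -2.144, -0.0]
contact_force: [0.6, 0.4, 1.0]
opening: 59.6
grip_force: 0.0
9745 (array([459.,  73.]), array([97.8, 97.9]), 86.1) 37.5323636260411 ((458.7414855957031, 72.75669860839844), 65.43643951416016)
[-1.0000e-03 -2.0000e-03  3.7507e+01]
1051 (array([458.8,  72.8]), array([25.8, 25.7]), 85.9) 69.22565411923586 ((459.07403564453125, 72.5794448852539), 15.637989044189453)
[ 3.0000e-03 -1.5000e-02  6.8998e+01]
yaw -3.9 -> -4.0 q7 -0.2 dp [  0.3  -0.6 152.3] drot [-0.    -0.     0.001]
```

```bash
python3 -m jog '{"dp":[[1,-0.6,50],[1,-0.6,105],[1,-0.6,140],[1,-0.6,152],[1,-0.6,152],[1,-0.6,152],[1,-0.6,152],[1,-0.6,152],[1,-0.6,152],[1,-0.6,152]],"delta_rot":[[0,0,0],[0,0,0],[0,0,0],[0,0,0],[0,0,0],[0,0,0],[0,0,0],[0,0,0],[0,0,0],[0,0,0]],"jaw":[60,60,60,60,60,20,20,20,20,20]}' 40
python3 -m jog '{"dp":[[0,0,-15],[0,0,-50],[0,0,-100],[0,0,-140],[0,0,-140]],"delta_rot":[[0,0,0],[0,0,0],[0,0,0],[0,0,0],[0,0,0]],"jaw":[20,20,20,20,20]}' 40
python3 -c "
from h import *;from plant import bot
go(bot,445.8,-279.6,185,21,360)"
```

```text
time: 21.12
tool_pos: [460.1, 73.1, 54.2]
tcp_rot: [2.296, 2.143, 0.004]
contact_force: [-0.8, 0.1, 8.0]
opening: 24.8
grip_force: 40.6
time: 21.75
tool_pos: [460.9, 73.1, 196.3]
tcp_rot: [2.295, 2.142, 0.012]
contact_force: [-0.1, 0.3, -1.1]
opening: 24.6
grip_force: 39.8
yaw -4.0 -> 21.0 q7 -0.19 dp [-352.9    9.1   10. ] drot [ 0.008 -0.002 -0.435]
```

```bash
python3 -m jog '{"dp":[[-50,1,0],[-105,3,0],[-160,4,0],[-215,5,0],[-270,7,0],[-325,8,5],[-353,9,10],[-353,9,10],[-353,9,10],[-353,9,10]],"delta_rot":[[0,0,-0.07],[0,0,-0.14],[0,0,-0.21],[0,0,-0.28],[0,0,-0.35],[0,0,-0.42],[0,0,-0.435],[0,0,-0.435],[0,0,-0.435],[0,0,-0.435]],"jaw":[20,20,20,20,20,20,20,20,20,20]}'
python3 -c "
from can import *;from plant import bot
c=bot.camera('wrist');cv2.imwrite('pics/wrist6.png',c['img']);t=bot.camera('top')
H=hsv(c);P=cloud(c);z=bot.sense()['tool_pos'][2]-27
w=(H[...,0]>8)&(H[...,0]<24)&(H[...,1]>60)&(H[...,2]>90)
m=(w&(abs(P[...,2]-z-10)<6)).astype(np.uint8);n,l,st,_=cv2.connectedComponentsWithStats(m);f=P[l==1+st[1:,4].argmax()]
print(z,np.median(f[:,2]),rect(f))
go(bot,445.8,-279.6,115,21,360)"
```

```text
time: 23.0
tool_pos: [443.9, -278.5, 182.5]
tcp_rot: [-1.777, -2.59, -0.001]
contact_force: [-0.1, 0.0, -1.4]
opening: 25.2
grip_force: 39.7
155.76537943763384 165.66140571363994 (array([ 438.6, -267.7]), array([98.3, 75.1]), 21.6)
yaw 21.1 -> 21.0 q7 1.09 dp [-1.4  1.4 67.8] drot [ 0.    -0.001  0.002]
```

View pics/wrist6.png

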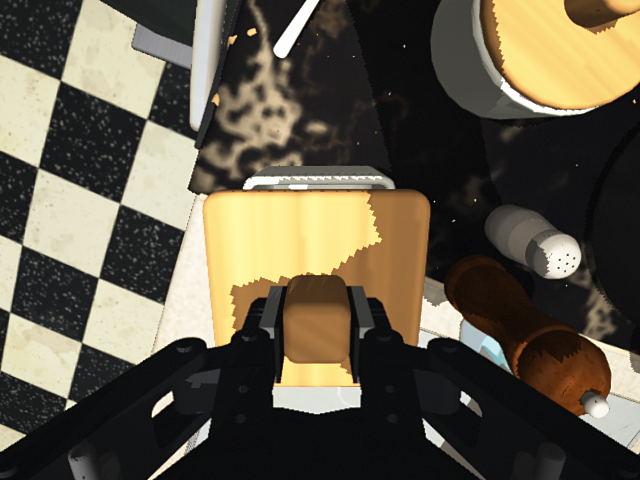

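```bash
python3 -m jog '{"dp":[[-1.2,1.9,20],[-1.2,1.9,42],[-1.2,1.9,54],[-1.2,1.9,60],[-1.2,1.9,66],[-1.2,1.9,72],[-1.2,1.9,75]],"delta_rot":[[0,0,0],[0,0,0],[0,0,0],[0,0,0],[0,0,0],[0,0,0],[0,0,0]],"jaw":[20,20,20,20,20,20,20]}'
python3 -m jog '{"dp":[[0,0,1],[0,0,2.5],[0,0,2.5]],"delta_rot":[[0,0,0],[0,0,0],[0,0,0]],"jaw":[20,20,20]}'
```

```text
time: 23.98
tool_pos: [445.9, -280.5, 107.6]
tcp_rot: [1.78, 2.589, 0.0]
contact_force: [-0.4, -0.1, -1.8]
opening: 24.9
grip_force: 39.7
time: 24.35
tool_pos: [445.9, -280.6, 106.9]
tcp_rot: [-1.78, -2.588, -0.002]
contact_force: [-4.6, 2.0, 12.6]
opening: 24.7
grip_force: 41.5
```

```bash
python3 -m jog '{"dp":[[0,0,-1],[0,0,-1],[0,0,-1],[0,0,-40],[0,0,-85],[0,0,-100],[0,0,-100],[0,0,-100]],"delta_rot":[[0,0,0],[0,0,0],[0,0,0],[0,0,0],[0,0,0],[0,0,0],[0,0,0],[0,0,0]],"jaw":[60,60,60,60,60,60,60,60]}'
python3 chk.py 446 -280 90
python3 - <<'E'
from can import *;from plant import bot
c=bot.camera('scene');cv2.imwrite('pics/scene7.png',c['img'])
E
```

```text
time: 25.35
tool_pos: [445.2, -279.7, 203.8]
tcp_rot: [-1.778, -2.587, 0.001]
contact_force: [0.4, 1.1, -0.0]
opening: 59.9
grip_force: 0.0
5649 (array([ 445. , -280.8]), array([98.3, 97.9]), 21.2) 90.26726289404496 ((444.8050537109375, -280.7419128417969), 65.1268081665039)
[ 4.0000e-03 -1.0000e-03  9.0208e+01]
1436 (array([ 445. , -280.5]), array([25.8, 25.5]), 20.3) 122.00226229140473 ((444.96697998046875, -280.75732421875), 15.509557723999023)
[ 2.80000e-02 -4.90000e-02  1.21694e+02]
```

View pics/scene7.png

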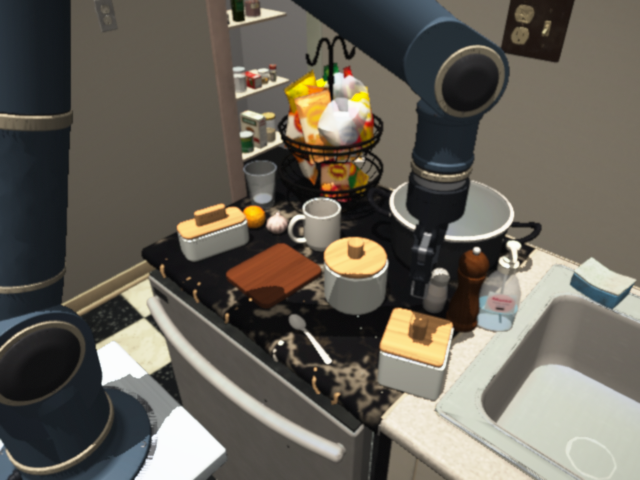

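The scene view shows all three lids home: oblong at (212,230), round at (356,270), square at (415,350). The glass, mug and shaker are where they stood and the gripper is clear.

```bash
python3 -c "
from plant import bot
print(bot.job_done())"
```

```text
the job is handed in; nothing more can be done
None
```

All three lids are on their own canisters, each measured flat and at the right height after release, and the job was handed in at about 25 s of the 102 s allowed; the hand-in returned no verdict.

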